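# Hold the countertop bin half open

## Task

Unlock the green countertop bin: twist its red spring-return knob clockwise to its stop and let it go so that it springs home. Then press down the red paddle at the bin's front and keep it pressed so that the flap stands still about half open (45 degrees) for me to scrape peel in; open the flap only by the paddle. Finish while still holding the paddle there, and leave the other kitchen things where they are.

Things in the scene. Friction and masses are not known exactly. Their poses are not given: they have to be found in the camera images.
- bin: Green countertop bin, fixed, 200 mm (x, front to back) by 240 mm (y) by 170 mm high, with a white top deck; origin at the centre of its underside on the table. Its own x axis points from its front (paddle side, towards the robot) to its back, y to its left seen from the robot, z up. Its flap closes the rear part of the top.
- knob_grip (a point): Centre of the red bar grip of the knob on the right of the bin's front deck; the bar is 46 mm long (along the bin's x axis when at rest), 14 mm thick, 30 mm high, its underside 38 mm and its top 68 mm above the deck, standing free. The knob turns about the vertical through this point. A steel finger under the knob, below 20 mm above the deck, pushes the yellow bolt.
- knob (a joint): Turn of the knob, rad: 0 at rest, grows clockwise seen from above, stop at 1.0. A spring turns it back (0.04 N m at rest, 0.12 N m at the stop); let go, it returns to 0 within about a second.
- bolt (a joint): Travel of the yellow bolt along the bin's -y, m: near 0 it lies over the tail of the paddle and locks it; from about 0.020 on the paddle is free. Turning the knob to its stop pushes it to about 0.028, and it stays there when the knob returns.
- paddle_pad (a point): Centre of the top face of the red pad (46 mm along the bin's x by 54 mm along y, 10 mm thick) at the paddle's front end, left of the knob, 72 mm in front of the bin's front face, 191 mm above the table at rest. It swings down about an axis parallel to the bin's y, 87 mm further back and 5 mm lower. With the flap half open it is about 22 mm lower (pressed nearer the bin, less travel is needed).
- paddle (a joint): Angle of the paddle, rad: 0 at rest (level), grows as its pad is pressed down, stop at 0.5. Springs and the flap press it up: about 4 N at the pad at the start, 9 N at half travel, 12 N at the stop; it rises again if let go. While locked it gives only 1 to 4 mm.
- flap (a joint): Angle of the flap, rad: 0 closed and level, 1.5 wide open; 0.785 is half open (45 degrees). Linked to the paddle: it turns up 3 times as far as the paddle turns down. Hinged along the back of the bin; the flap is 104 mm by 205 mm.
- flap_edge (a point): Middle of the flap's front edge, top side.
- reamer: Bystander: wooden citrus reamer lying down, 150 mm long, 50 mm thick; origin under its middle, x axis along it to the head.
- bowl: Bystander: terracotta bowl, 144 mm across, 65 mm high; origin under its centre.
- cup: Bystander: steel measuring cup, 74 mm across, 65 mm high, with a stick handle 48 mm long to its +y at the rim; origin under its centre.
- carafe: Bystander: empty glass carafe, 94 mm across, 190 mm high; origin under its centre.
- mill: Bystander: dark wooden pepper mill, 54 mm across, 160 mm high; origin under its centre.
- jar: Bystander: jar with a lid, 72 mm across, 90 mm high; origin under its centre.

How it is judged:
By the outcome, as a careful person would: the job done as asked, in the order asked, and still so for the second after the job is handed in, while the arm keeps its last pose, push and grip.
It also fails if it takes over 54 s, if anything falls off the work surface, if the arm or the gripper's body presses on something with over 40 N, if the wrist force passes 120 N, or if a joint passes its speed limit or range.

## Robot

A 7-joint arm with a two-finger parallel gripper is mounted at the origin on the work surface. World frame = base frame: x ahead of the robot, y to its left, z up, the work surface at z = 0. Lengths are in m, angles in degrees, forces in N, time in s.
With the tool pointing down it reaches from about 0.4 to 0.9 m from the base axis. Payload 5.5 kg.
Tool frame: the origin (TCP) lies at the very end of the fingers, on their centre line; the grasp point (between the pads) lies 19 mm behind it; z points along the fingers, y is the line along which they close (so a half turn about z gives the same grasp; the last joint's range is limited). The gripper opens to 92 mm and grips with 3 to 60 N. Pads are 19 mm wide; open, the fingers measure 130 mm over their backs; the gripper's body (75 mm by 190 mm) begins 47 mm behind the grasp point.
Start: joints at [88.763, 28.699, -24.465, 88.831, 12.651, 65.22, -12.049], TCP at [0.183, -0.624, 0.227] pointing down, gripper open.
Joint ranges: [-164.97, 164.97], [-17.58, 116.51], [-87.97, 89.64], [11.32, 138.91], [-80.73, 260.73], [10.89, 115.49], [-147.41, 147.41]. Speed limits (degrees/s): [147.25, 147.25, 180, 180, 180, 180, 180].

## Interface

Orientations are given as a 3x3 rotation matrix whose columns are the frame's x, y, z axes.
In Python, from cell import r gives the robot as it stands. The module is installed in compiled form; this text tells all that it offers.
- The arm moves only by the tool carry_out, never from a script. Its argument "moves" is a list of rows, each an object of numbers: "x", "y", "z": the shift along the tool's x, y, z in cm; "wx", "wy", "wz": the turn, a rotation vector about the tool's x, y, z in degrees; "jaw": the opening, from -1 (shut) to 1 (fully open), so that 0 is half open. In form: [{"x": .., "y": .., "z": .., "wx": .., "wy": .., "wz": .., "jaw": ..}, ...]. A call has 1 to 5 rows; each row is the pose to reach, as a shift and turn from the pose commanded when the call began, along the tool's axes at that moment; what a row does not reach only later rows make up. A row lasts 1/12 s, in which the tool goes at most 41.7 mm and 7.16 degrees, less where a joint would pass 70% of its speed; a pose out of reach is approached as far as the arm can. A call with a gripper value outside its range is refused whole. The fingers move at their own pace and stop on an object; "grip_force" is the grip in N (left out, the last holds). Time passes only in rows, so rows that repeat a pose let the fingers close. It gives the time, the measured TCP pose, the force, the opening and the grip force at its end, in the units of the state.
- r.observe(): the state, without advancing time (a new reading comes with each control period).
- r.read_camera(name): name is "scene" or "top"; returns a dict with "pixels" (400x640x3 uint8, red, green, blue), "depth" (400x640 float32, m along the optical axis (not along the pixel's ray), 0 where there is no reading), "fx", "fy", "cx", "cy" (pixels), "rvec" (rotation vector, rad) and "tvec" (3), from world to camera coordinates, as OpenCV has them. Camera axes: x right, y down, z forward; pixel columns grow to the right and rows downward; lengths in m; the calibration is good to about 2 mm. A picture is of the moment at which its call begins.
- r.job_done(): hands the job in; it is judged then, once.
The state is a dict: "clock": time; "qpos": joint angles; "dq": joint speeds; "joint_efforts": joint torques, N m; "ee_pos": TCP position; "eef_rot": TCP orientation; "force": force on the tool from outside, world axes, zero at the start; "wrist_torque": the same for the moment, N m; "gripper_width": opening from 0.0 (shut) to 1.0 (fully open); "grasp_force": force on a finger pad.
Only numpy, scipy, OpenCV 4.12 (cv2) and the standard library are available. Lean on these libraries where they do the work, as an engineer would, in place of code of your own. Each camera call takes 0.05 s, during which the arm holds its last target. There are 200 camera calls.

## Working session

There is one attempt and no reset: what is moved stays moved. The work goes in short steps, Python scripts to look and compute and a tool call to move; the robot and the scene stay as the last step left them, time stands still between calls to the robot, and variables do not carry over. Pictures are saved under pics/ and viewed, at most 10 in all, crops included, and the job is handed in when it is done.

Besides the shell and the picture viewer there is one more tool, called after "Emit:" as name(argument=value, ...) on one line, values as JSON. carry_out: Moves the arm, as the interface text tells. Its arguments: {"type":"object","properties":{"moves":{"type":"array","items":{"type":"object","properties":{"x":{"type":"number"},"y":{"type":"number"},"z":{"type":"number"},"wx":{"type":"number"},"wy":{"type":"number"},"wz":{"type":"number"},"jaw":{"type":"number"}}}},"grip_force":{"type":"number"}},"required":["moves"]}

```bash
mkdir -p pics; cat > h.py <<'E'
import numpy as np, cv2
from cell import r
def cam(n,save=None):
    c=r.read_camera(n)
    if save: cv2.imwrite('pics/'+save,c['pixels'][:,:,::-1])
    return c
def world(c,u,v,d=None):
    u=np.asarray(u,float);v=np.asarray(v,float)
    if d is None: d=c['depth'][v.astype(int),u.astype(int)]
    p=np.stack([(u-c['cx'])/c['fx']*d,(v-c['cy'])/c['fy']*d,d],-1)
    R=cv2.Rodrigues(np.array(c['rvec'],float))[0]
    return (p-np.array(c['tvec']).ravel())@R
def cloud(c):
    v,u=np.nonzero(c['depth']>0); return world(c,u,v),c['pixels'][v,u].astype(int),u,v
E
python3 - <<'E'
from h import *
np.set_printoptions(precision=4,suppress=True)
s=r.observe(); print(s)
for n in('scene','top'):
    c=cam(n,n+'1.png'); np.savez(n+'1.npz',**c)
    P,C,u,v=cloud(c)
    red=(C[:,0]>120)&(C[:,1]<70)&(C[:,2]<70)
    gr=(C[:,1]>C[:,0]+30)&(C[:,1]>C[:,2]+20)
    for nm,m in(('red',red),('green',gr)):
        if m.any(): print(n,nm,m.sum(),P[m].min(0),P[m].max(0),np.median(P[m],0),u[m].min(),u[m].max(),v[m].min(),v[m].max())
E
```

```text
{'clock': 0.0, 'qpos': array([ 88.762 ,  28.7532, -24.4534,  88.8918,  12.6507,  65.2202,
       -12.0511]), 'dq': array([-0.0011, -0.0566,  0.0124,  0.0275,  0.0494,  0.0217,  0.0192]), 'joint_efforts': array([ -0.0006, -56.6586,  -5.8163, -27.9106,  -0.0684,   0.0308,
         0.0002]), 'ee_pos': array([ 0.1824, -0.6231,  0.2257]), 'eef_rot': array([[ 0.9597,  0.281 , -0.0005],
       [ 0.281 , -0.9597,  0.0019],
       [ 0.0001, -0.0019, -1.    ]]), 'force': array([-0.5418,  0.0575, -0.5973]), 'wrist_torque': array([ 0.0023,  0.0019, -0.0498]), 'grasp_force': 0.0, 'gripper_width': 1.0035197440251447}
scene red 740 [-0.5924 -1.2817 -0.4017] [0.9908 0.5738 0.2474] [0.3788 0.3629 0.0534] 184 600 3 392
scene green 1678 [ 0.5987 -0.152   0.0227] [0.9654 0.0833 0.1878] [ 0.6705 -0.0406  0.178 ] 227 320 175 281
top red 533 [ 0.3361 -0.1423 -0.0008] [0.5983 0.4504 0.2415] [ 0.4465 -0.037   0.1898] 153 362 175 274
top green 2428 [ 0.599  -0.1504  0.168 ] [0.7368 0.0614 0.1872] [ 0.6672 -0.0445  0.1783] 286 362 132 178
```

View pics/scene1.png

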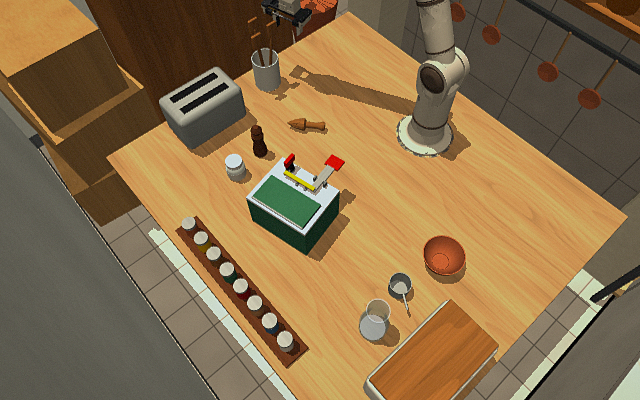

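View pics/top1.png

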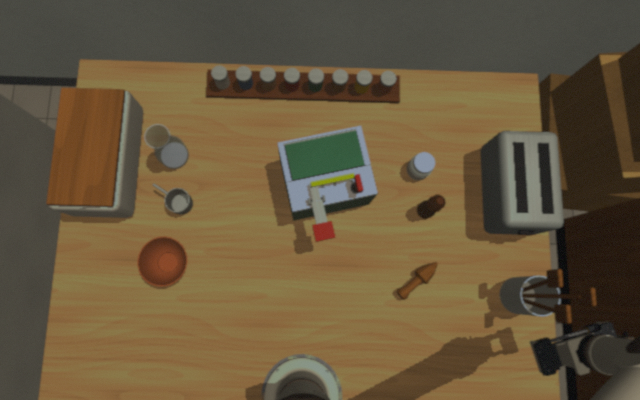

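```bash
python3 - <<'E'
from h import *
np.set_printoptions(precision=4,suppress=True)
c=dict(np.load('top1.npz')); P,C,u,v=cloud(c)
red=(C[:,0]>110)&(C[:,1]<70)&(C[:,2]<70)
near=(P[:,0]>.35)&(P[:,0]<.8)&(abs(P[:,1])<.2)
def rect(m,nm):
    q=P[m]; rc=cv2.minAreaRect(q[:,:2].astype(np.float32)*1000); print(nm,m.sum(),rc,np.median(q[:,2]),u[m].min(),u[m].max(),v[m].min(),v[m].max())
rect(red&near&(P[:,2]>.22),'knob')
rect(red&near&(P[:,2]<.2)&(P[:,2]>.18)&(P[:,0]<.45),'pad')
gr=(C[:,1]>C[:,0]+30)&(C[:,1]>C[:,2]+20)&(P[:,2]>.16)
rect(gr,'flap')
wh=(C.min(1)>180)&near&(abs(P[:,2]-.17)<.006); rect(wh,'deck')
yl=(C[:,0]>150)&(C[:,1]>120)&(C[:,2]<90)&near; 
if yl.any(): rect(yl,'bolt')
i=cv2.imread('pics/top1.png')[110:290,230:390]; cv2.imwrite('pics/top1c.png',cv2.resize(i,None,fx=3.3,fy=3.3,interpolation=2))
E
```

```text
knob 62 ((578.228271484375, -133.07960510253906), (42.1075325012207, 10.439435958862305), 14.494895935058594) 0.23801611075607015 355 362 175 190
pad 130 ((440.2534484863281, -48.17302703857422), (19.453405380249023, 52.977378845214844), 2.9366793632507324) 0.19068135704187683 314 334 233 240
flap 2428 ((668.3525390625, -45.02081298828125), (99.251953125, 198.80380249023438), 13.53367805480957) 0.17825531291938743 286 362 132 178
  return _methods._mean(a, axis=axis, dtype=dtype,
  ret = ret.dtype.type(ret / rcount)
Traceback (most recent call last):
ValueError: zero-size array to reduction operation minimum which has no identity
```

The scene view shows the bin (pixels 250-340, 160-250), red knob at (290,160), yellow bolt at (298,181) and paddle pad at (334,163). In the top view the knob is at (358,184), the bolt at (333,181) and the pad at (323,231). The mill at (432,205), jar at (421,166) and reamer are clear to the right.

```bash
python3 - <<'E'
from h import *
np.set_printoptions(precision=4,suppress=True)
c=dict(np.load('top1.npz')); P,C,u,v=cloud(c)
red=(C[:,0]>90)&(C[:,1]<70)&(C[:,2]<70)
near=(P[:,0]>.35)&(P[:,0]<.8)&(abs(P[:,1])<.2)
def rect(m,nm):
    if not m.any(): return
    q=P[m]; rc=cv2.minAreaRect(q[:,:2].astype(np.float32)*1000); print(nm,m.sum(),rc,np.median(q[:,2]),u[m].min(),u[m].max(),v[m].min(),v[m].max())
rect(red&near&(P[:,2]>.233),'knob')
rect(red&near&(P[:,2]<.2)&(P[:,2]>.18)&(P[:,0]<.53),'pad')
near2=near&(abs(P[:,2]-.17)<.01)&(P[:,0]>.5)
rect(near2,'bin top')
yl=(C[:,0]>120)&(C[:,1]>100)&(C[:,2]<60)&near; rect(yl,'bolt')
s=dict(np.load('scene1.npz')); P,C,u,v=cloud(s)
red=(C[:,0]>110)&(C[:,1]<70)&(C[:,2]<70); near=(P[:,0]>.35)&(P[:,0]<.8)&(abs(P[:,1])<.2)
rect(red&near&(P[:,2]>.233),'knob s'); rect(red&near&(P[:,2]<.2)&(P[:,2]>.187)&(P[:,0]<.53),'pad s')
i=cv2.imread('pics/top1.png')[110:290,230:390]; cv2.imwrite('pics/top1c.png',cv2.resize(i,None,fx=3.3,fy=3.3,interpolation=2))
E
```

```text
knob 69 ((578.1058959960938, -132.6060791015625), (42.1075325012207, 11.417610168457031), 14.494895935058594) 0.23786301639615345 355 362 175 190
pad 317 ((454.5098876953125, -45.96701431274414), (43.222129821777344, 51.65227127075195), 13.126359939575195) 0.19082330597045116 313 334 222 240
bin top 4726 ((635.3112182617188, -52.81121826171875), (202.1888885498047, 241.19496154785156), 13.680869102478027) 0.17320760128530077 277 376 125 211
bolt 170 ((533.1823120117188, -8.684906005859375), (343.3154296875, 307.6119689941406), 87.69579315185547) 0.1963386310813868 255 362 161 267
knob s 41 ((582.5081176757812, -132.81507873535156), (46.370487213134766, 12.00244140625), 8.489818572998047) 0.2378873465737516 284 293 154 163
pad s 152 ((456.8641052246094, -44.51301574707031), (47.880149841308594, 53.96580505371094), 12.767800331115723) 0.19108508349711328 325 343 155 170
```

View pics/top1c.png

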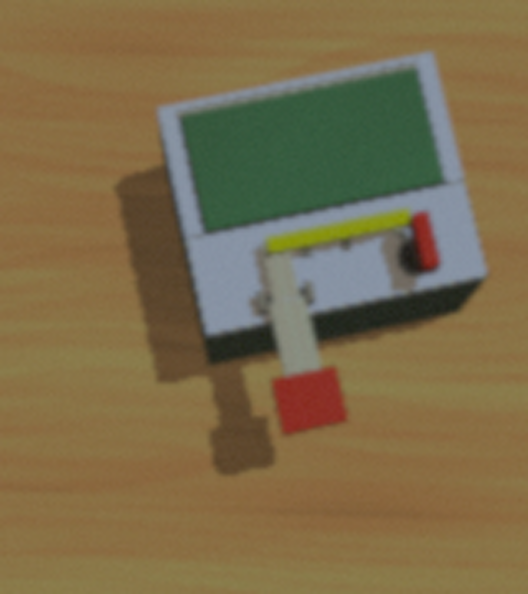

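The crop shows the knob bar at rest, aligned with the bin's x axis (yaw about 13.6°). The bolt lies over the paddle tail at (270,245). From the fits, the knob is at about (0.580, -0.133) with its top at 0.238, and the pad is at (0.456, -0.045).

Emit:
carry_out(moves=[{"x":2.6,"y":-1.8,"z":-1.1},{"x":5.2,"y":-3.6,"z":-2.2},{"x":7.8,"y":-5.4,"z":-3.3},{"x":10.4,"y":-7.2,"z":-4.4},{"x":13,"y":-9,"z":-5.5}])

```text
schema error: expected keys x, y, z, wx, wy, wz, jaw
```

Emit:
carry_out(moves=[{"x":2.6,"y":-1.8,"z":-1.1,"wx":0,"wy":0,"wz":0,"jaw":0},{"x":5.2,"y":-3.6,"z":-2.2,"wx":0,"wy":0,"wz":0,"jaw":0},{"x":7.8,"y":-5.4,"z":-3.3,"wx":0,"wy":0,"wz":0,"jaw":0},{"x":10.4,"y":-7.2,"z":-4.4,"wx":0,"wy":0,"wz":0,"jaw":0},{"x":13,"y":-9,"z":-5.5,"wx":0,"wy":0,"wz":0,"jaw":0}], grip_force=40)

```text
clock: 0.52
ee_pos: [0.2827, -0.4994, 0.2817]
eef_rot: [[0.96, 0.281, -0.0], [0.281, -0.96, 0.001], [-0.0, -0.001, -1.0]]
force: [-0.3, -0.6, 0.4]
gripper_width: 0.688
grasp_force: 0.0
```

Emit:
carry_out(moves=[{"x":3.2,"y":-2.2,"z":0,"wx":0,"wy":0,"wz":0,"jaw":0},{"x":6.4,"y":-4.4,"z":0,"wx":0,"wy":0,"wz":0,"jaw":0},{"x":9.6,"y":-6.6,"z":0,"wx":0,"wy":0,"wz":0,"jaw":0},{"x":12.8,"y":-8.8,"z":0,"wx":0,"wy":0,"wz":0,"jaw":0},{"x":16,"y":-11,"z":0,"wx":0,"wy":0,"wz":0,"jaw":0}])

```text
clock: 0.93
ee_pos: [0.4053, -0.3486, 0.2816]
eef_rot: [[0.96, 0.281, -0.0], [0.281, -0.96, -0.0], [-0.0, -0.0, -1.0]]
force: [0.2, -0.9, 0.4]
gripper_width: 0.501
grasp_force: 0.0
```

Emit:
carry_out(moves=[{"x":3.2,"y":-2.2,"z":0,"wx":0,"wy":0,"wz":0,"jaw":0},{"x":6.4,"y":-4.4,"z":0,"wx":0,"wy":0,"wz":0,"jaw":0},{"x":9.6,"y":-6.6,"z":0,"wx":0,"wy":0,"wz":0,"jaw":0},{"x":12.8,"y":-8.8,"z":0,"wx":0,"wy":0,"wz":0,"jaw":0},{"x":16,"y":-11,"z":0,"wx":0,"wy":0,"wz":0,"jaw":0}])

```text
clock: 1.35
ee_pos: [0.528, -0.1983, 0.2815]
eef_rot: [[0.96, 0.281, -0.0], [0.281, -0.96, -0.0], [-0.001, -0.0, -1.0]]
force: [1.2, -0.3, -0.0]
gripper_width: 0.498
grasp_force: 0.0
```

Emit:
carry_out(moves=[{"x":3,"y":-2.1,"z":0,"wx":0,"wy":0,"wz":0,"jaw":0},{"x":5.5,"y":-4,"z":0,"wx":0,"wy":0,"wz":1.3,"jaw":0},{"x":6.9,"y":-4.9,"z":0,"wx":0,"wy":0,"wz":2.7,"jaw":0},{"x":6.9,"y":-4.9,"z":0,"wx":0,"wy":0,"wz":2.7,"jaw":0},{"x":6.9,"y":-4.9,"z":0,"wx":0,"wy":0,"wz":2.7,"jaw":0}])

```text
clock: 1.77
ee_pos: [0.5799, -0.1322, 0.2812]
eef_rot: [[0.971, 0.239, -0.001], [0.239, -0.971, 0.001], [-0.001, -0.001, -1.0]]
force: [0.6, -1.2, 0.3]
gripper_width: 0.501
grasp_force: 0.0
```

```bash
python3 - <<'E'
from h import *
np.set_printoptions(precision=4,suppress=True)
s=r.observe(); R=s['eef_rot']; p=s['ee_pos']; print(s['clock'],s['qpos'],p,R.tolist(),s['gripper_width'])
print('to knob cm',R.T@(np.array([.580,-.1327,.212])-p)*100, 'yaw',np.degrees(np.arctan2(R[1,0],R[0,0])))
c=cam('top','top2.png')
i=cv2.imread('pics/top2.png')[110:290,230:390]; cv2.imwrite('pics/top2c.png',cv2.resize(i,None,fx=3.3,fy=3.3,interpolation=2))
E
```

```text
1.7667 [ 40.4541  22.9162 -39.6442  93.1136  15.3399  69.6048 -78.5721] [ 0.5799 -0.1322  0.2812] [[0.9711339902019264, 0.23853249543543428, -0.0010107897058585723], [0.23853311554532966, -0.9711342118482228, 0.0005434760066232869], [-0.0008519757762741105, -0.0007688948405906739, -0.9999993414687836]] 0.5006997843418398
to knob cm [0.0006 0.0604 6.9169] yaw 13.799984928039876
```

Emit:
carry_out(moves=[{"x":0,"y":0.05,"z":2,"wx":0,"wy":0,"wz":0,"jaw":0},{"x":0,"y":0.05,"z":4,"wx":0,"wy":0,"wz":0,"jaw":0},{"x":0,"y":0.05,"z":5.5,"wx":0,"wy":0,"wz":0,"jaw":0},{"x":0,"y":0.05,"z":6.9,"wx":0,"wy":0,"wz":0,"jaw":0},{"x":0,"y":0.05,"z":6.9,"wx":0,"wy":0,"wz":0,"jaw":0}])

```text
clock: 2.23
ee_pos: [0.5768, -0.1363, 0.2095]
eef_rot: [[0.973, 0.233, -0.006], [0.233, -0.973, 0.0], [-0.006, -0.002, -1.0]]
force: [-1.2, 0.1, 0.8]
gripper_width: 0.501
grasp_force: 0.0
```

Emit:
carry_out(moves=[{"x":0,"y":0,"z":0,"wx":0,"wy":0,"wz":0,"jaw":-0.3},{"x":0,"y":0,"z":0,"wx":0,"wy":0,"wz":0,"jaw":-0.6},{"x":0,"y":0,"z":0,"wx":0,"wy":0,"wz":0,"jaw":-0.9},{"x":0,"y":0,"z":0,"wx":0,"wy":0,"wz":0,"jaw":-0.9},{"x":0,"y":0,"z":0,"wx":0,"wy":0,"wz":0,"jaw":-0.9}], grip_force=35)

```text
clock: 2.65
ee_pos: [0.5804, -0.1341, 0.2136]
eef_rot: [[0.972, 0.235, 0.001], [0.235, -0.972, -0.001], [0.001, 0.001, -1.0]]
force: [0.1, 0.7, 0.2]
gripper_width: 0.19
grasp_force: 0.0
```

View pics/top2c.png

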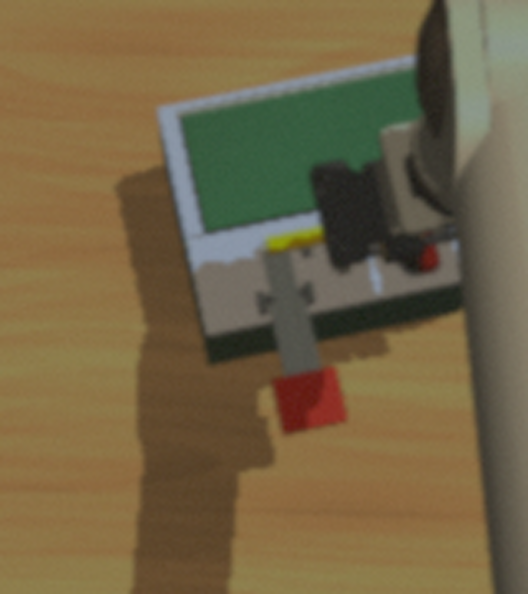

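The arm is over the knob (bar end at (428,257)) and not over the paddle. The jaws are still closing.

Emit:
carry_out(moves=[{"x":0,"y":0,"z":0,"wx":0,"wy":0,"wz":0,"jaw":-0.9},{"x":0,"y":0,"z":0,"wx":0,"wy":0,"wz":0,"jaw":-0.9},{"x":0,"y":0,"z":0,"wx":0,"wy":0,"wz":0,"jaw":-0.9}], grip_force=35)

```text
clock: 2.9
ee_pos: [0.5802, -0.1328, 0.2136]
eef_rot: [[0.972, 0.237, 0.0], [0.237, -0.972, 0.001], [0.001, -0.0, -1.0]]
force: [-2.2, 2.9, 6.4]
gripper_width: 0.147
grasp_force: 35.0
```

Emit:
carry_out(moves=[{"x":0,"y":0,"z":0,"wx":0,"wy":0,"wz":5,"jaw":-0.9},{"x":0,"y":0,"z":0,"wx":0,"wy":0,"wz":10,"jaw":-0.9},{"x":0,"y":0,"z":0,"wx":0,"wy":0,"wz":15,"jaw":-0.9},{"x":0,"y":0,"z":0,"wx":0,"wy":0,"wz":20,"jaw":-0.9},{"x":0,"y":0,"z":0,"wx":0,"wy":0,"wz":25,"jaw":-0.9}])

```text
clock: 3.32
ee_pos: [0.5802, -0.1333, 0.2136]
eef_rot: [[0.98, -0.201, 0.001], [-0.201, -0.98, -0.0], [0.001, -0.0, -1.0]]
force: [-2.8, 1.7, 6.4]
gripper_width: 0.148
grasp_force: 35.0
```

Emit:
carry_out(moves=[{"x":0,"y":0,"z":0,"wx":0,"wy":0,"wz":5,"jaw":-0.9},{"x":0,"y":0,"z":0,"wx":0,"wy":0,"wz":10,"jaw":-0.9},{"x":0,"y":0,"z":0,"wx":0,"wy":0,"wz":15,"jaw":-0.9},{"x":0,"y":0,"z":0,"wx":0,"wy":0,"wz":20,"jaw":-0.9},{"x":0,"y":0,"z":0,"wx":0,"wy":0,"wz":25,"jaw":-0.9}])

```text
clock: 3.73
ee_pos: [0.58, -0.1337, 0.2136]
eef_rot: [[0.803, -0.596, 0.0], [-0.596, -0.803, -0.001], [0.0, 0.0, -1.0]]
force: [-3.1, 0.8, 6.1]
gripper_width: 0.149
grasp_force: 35.0
```

```bash
python3 - <<'E'
from h import *
np.set_printoptions(precision=4,suppress=True)
s=r.observe(); R=s['eef_rot']; print(s['clock'],s['qpos'],s['wrist_torque'],s['force'],'yaw',np.degrees(np.arctan2(R[1,0],R[0,0])))
E
```

```text
3.7333 [  31.7998   24.3237  -27.8133   97.7477   12.7188   61.0541 -126.6744] [0.3878 0.6928 0.2167] [-3.1366  0.8276  6.1042] yaw -36.56871045437516
```

Emit:
carry_out(moves=[{"x":0,"y":0,"z":0,"wx":0,"wy":0,"wz":4,"jaw":-0.9},{"x":0,"y":0,"z":0,"wx":0,"wy":0,"wz":7,"jaw":-0.9},{"x":0,"y":0,"z":0,"wx":0,"wy":0,"wz":9,"jaw":-0.9},{"x":0,"y":0,"z":0,"wx":0,"wy":0,"wz":10,"jaw":-0.9},{"x":0,"y":0,"z":0,"wx":0,"wy":0,"wz":10,"jaw":-0.9}])

```text
clock: 4.15
ee_pos: [0.5799, -0.1337, 0.2136]
eef_rot: [[0.691, -0.723, -0.0], [-0.723, -0.691, -0.001], [0.001, 0.001, -1.0]]
force: [-3.3, 1.2, 6.6]
gripper_width: 0.152
grasp_force: 35.7
```

```bash
python3 - <<'E'
from h import *
np.set_printoptions(precision=4,suppress=True)
s=r.observe(); R=s['eef_rot']; print(s['clock'],s['qpos'],s['wrist_torque'],s['force'],'yaw',np.degrees(np.arctan2(R[1,0],R[0,0])))
a=cam('top','top3.png')['pixels'][110:290,230:390,::-1]
b=cam('scene','sc3.png')['pixels'][120:260,230:360,::-1]
f=lambda i:cv2.resize(i,(390,430),interpolation=2)
cv2.imwrite('pics/c3.png',np.hstack([f(a),f(b)]))
E
```

```text
4.15 [  30.3085   23.9952  -25.8328   97.8069   11.78     60.8783 -135.6404] [0.2569 0.7632 0.824 ] [-3.2743  1.1982  6.5871] yaw -46.29495786651032
```

View pics/c3.png

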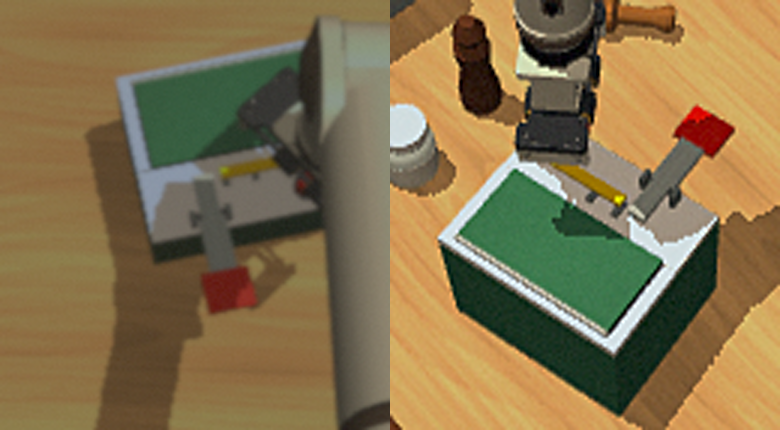

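The bolt's left end at (222,172) now clears the paddle tail at (205,183), and the wrist moment jumped, so the knob is at its stop. Next I release it.

Emit:
carry_out(moves=[{"x":0,"y":0,"z":0,"wx":0,"wy":0,"wz":0,"jaw":1},{"x":0,"y":0,"z":0,"wx":0,"wy":0,"wz":0,"jaw":1},{"x":0,"y":0,"z":0,"wx":0,"wy":0,"wz":0,"jaw":1},{"x":0,"y":0,"z":0,"wx":0,"wy":0,"wz":0,"jaw":1},{"x":0,"y":0,"z":0,"wx":0,"wy":0,"wz":0,"jaw":1}])

```text
clock: 4.67
ee_pos: [0.5797, -0.134, 0.2124]
eef_rot: [[0.69, -0.724, -0.001], [-0.724, -0.69, 0.0], [-0.001, 0.0, -1.0]]
force: [-0.5, 0.6, -0.6]
gripper_width: 0.465
grasp_force: 0.4
```

Emit:
carry_out(moves=[{"x":0,"y":0,"z":0,"wx":0,"wy":0,"wz":0,"jaw":1},{"x":0,"y":0,"z":0,"wx":0,"wy":0,"wz":0,"jaw":1},{"x":0,"y":0,"z":0,"wx":0,"wy":0,"wz":0,"jaw":1},{"x":0,"y":0,"z":0,"wx":0,"wy":0,"wz":0,"jaw":1},{"x":0,"y":0,"z":0,"wx":0,"wy":0,"wz":0,"jaw":1}])

```text
clock: 5.08
ee_pos: [0.5801, -0.1341, 0.2128]
eef_rot: [[0.69, -0.724, 0.0], [-0.724, -0.69, -0.0], [0.0, -0.0, -1.0]]
force: [0.3, -0.7, -0.0]
gripper_width: 0.827
grasp_force: 0.0
```

Emit:
carry_out(moves=[{"x":0,"y":0,"z":0,"wx":0,"wy":0,"wz":0,"jaw":1},{"x":0,"y":0,"z":0,"wx":0,"wy":0,"wz":0,"jaw":1},{"x":0,"y":0,"z":-2,"wx":0,"wy":0,"wz":0,"jaw":1},{"x":0,"y":0,"z":-4,"wx":0,"wy":0,"wz":0,"jaw":1},{"x":0,"y":0,"z":-6,"wx":0,"wy":0,"wz":0,"jaw":1}])

```text
clock: 5.5
ee_pos: [0.5797, -0.1338, 0.2731]
eef_rot: [[0.69, -0.724, -0.001], [-0.724, -0.69, 0.0], [-0.001, 0.0, -1.0]]
force: [-0.5, 0.1, -0.0]
gripper_width: 1.0
grasp_force: 0.0
```

```bash
python3 - <<'E'
from h import *
np.set_printoptions(precision=4,suppress=True)
s=r.observe(); R=s['eef_rot']; p=s['ee_pos']; print(s['clock'],s['qpos'],p,s['force'],s['gripper_width'])
a=np.radians(13.6); X=np.array([np.cos(a),np.sin(a),0]); pad=np.array([.4560,-.0452,.191])
print('to pad above (z .25) cm',R.T@(pad+[0,0,.059]-p)*100)
E
```

```text
5.5 [  31.0381   20.8739  -26.5494   93.9956    9.9049   67.5312 -134.1862] [ 0.5797 -0.1338  0.2731] [-0.4583  0.1451 -0.0127] 0.9996760031101691
to pad above (z .25) cm [-14.9437   2.8386   2.3249]
```

Emit:
carry_out(moves=[{"x":-3,"y":0.6,"z":0,"wx":0,"wy":0,"wz":-6,"jaw":0},{"x":-6,"y":1.1,"z":0,"wx":0,"wy":0,"wz":-12,"jaw":-0.5},{"x":-9,"y":1.7,"z":0,"wx":0,"wy":0,"wz":-18,"jaw":-1},{"x":-12,"y":2.3,"z":0,"wx":0,"wy":0,"wz":-24,"jaw":-1},{"x":-14.9,"y":2.8,"z":0,"wx":0,"wy":0,"wz":-30,"jaw":-1}], grip_force=20)

```text
clock: 5.92
ee_pos: [0.4555, -0.0446, 0.2726]
eef_rot: [[0.961, -0.277, -0.0], [-0.277, -0.961, -0.0], [-0.0, 0.0, -1.0]]
force: [-0.4, 1.1, 0.0]
gripper_width: 0.689
grasp_force: 0.0
```

Emit:
carry_out(moves=[{"x":0,"y":0,"z":0,"wx":0,"wy":0,"wz":-6,"jaw":-1},{"x":0,"y":0,"z":0,"wx":0,"wy":0,"wz":-12,"jaw":-1},{"x":0,"y":0,"z":0,"wx":0,"wy":0,"wz":-18,"jaw":-1},{"x":0,"y":0,"z":0,"wx":0,"wy":0,"wz":-24,"jaw":-1},{"x":0,"y":0,"z":0,"wx":0,"wy":0,"wz":-30,"jaw":-1}])

```text
clock: 6.33
ee_pos: [0.4569, -0.0454, 0.273]
eef_rot: [[0.971, 0.241, 0.001], [0.241, -0.971, -0.0], [0.0, 0.001, -1.0]]
force: [-0.2, 0.2, -0.1]
gripper_width: 0.32
grasp_force: 0.0
```

Emit:
carry_out(moves=[{"x":0,"y":0,"z":0,"wx":0,"wy":0,"wz":0,"jaw":-1},{"x":0,"y":0,"z":0,"wx":0,"wy":0,"wz":0,"jaw":-1},{"x":0,"y":0,"z":0,"wx":0,"wy":0,"wz":0,"jaw":-1},{"x":0,"y":0,"z":0,"wx":0,"wy":0,"wz":0,"jaw":-1}])

```text
clock: 6.67
ee_pos: [0.4569, -0.0454, 0.2727]
eef_rot: [[0.972, 0.233, 0.0], [0.233, -0.972, -0.0], [0.0, 0.0, -1.0]]
force: [0.3, 0.0, 0.2]
gripper_width: 0.037
grasp_force: 0.0
```

```bash
cat >> h.py <<'E'
def flap(c):
    P,C,u,v=cloud(c)
    a=np.radians(13.6); ex=np.array([np.cos(a),np.sin(a),0]); ey=np.array([-np.sin(a),np.cos(a),0])
    o=np.array([.635,-.0528,0]); Q=np.stack([(P-o)@ex,(P-o)@ey,P[:,2]],-1)
    g=(C[:,1]>C[:,0]+15)&(C[:,1]>C[:,2]+8)&(abs(Q[:,1])<.105)&(Q[:,0]>-.06)&(Q[:,0]<.12)&(Q[:,2]>.172)
    q=Q[g]; w=np.ones(len(q),bool)
    for _ in range(4):
        A=np.c_[q[w][:,:2],np.ones(w.sum())]; m=q[w].mean(0); n=np.linalg.svd(q[w]-m,full_matrices=False)[2][2]
        w=abs((q-m)@n)<.004
    n=n*np.sign(n[2]); return len(q),w.sum(),np.degrees(np.arctan2(-n[0],n[2])) ,n,q[w].min(0),q[w].max(0)
E
python3 - <<'E'
from h import *
np.set_printoptions(precision=4,suppress=True)
s=r.observe(); R=s['eef_rot']; p=s['ee_pos']; print(s['clock'],s['qpos'],p,s['force'],s['gripper_width'])
pad=np.array([.4560,-.0452,.191]); print('to pad cm',R.T@(pad-p)*100,'yaw',np.degrees(np.arctan2(R[1,0],R[0,0])))
a=cam('top','top4.png'); b=cam('scene','sc4.png'); print(*flap(a)); print(*flap(b))
f=lambda i:cv2.resize(i[:,:,::-1],(390,430),interpolation=2)
cv2.imwrite('pics/c4.png',np.hstack([f(a['pixels'][110:290,230:390]),f(b['pixels'][120:260,230:360])]))
E
```

```text
6.6667 [ 37.1492   6.5043 -37.1283 111.5968   4.3931  63.273  -78.2799] [ 0.4569 -0.0454  0.2727] [0.2681 0.0078 0.187 ] 0.03668409104745929
to pad cm [-0.0877 -0.0401  8.1744] yaw 13.499876460620172
2535 2232 0.014217745170107177 [-0.0002 -0.0009  1.    ] [-0.0172 -0.1018  0.1743] [0.0867 0.1015 0.1823]
1659 1386 0.4798543431901749 [-0.0084  0.001   1.    ] [-0.0162 -0.104   0.1738] [0.088  0.1019 0.1823]
```

View pics/c4.png

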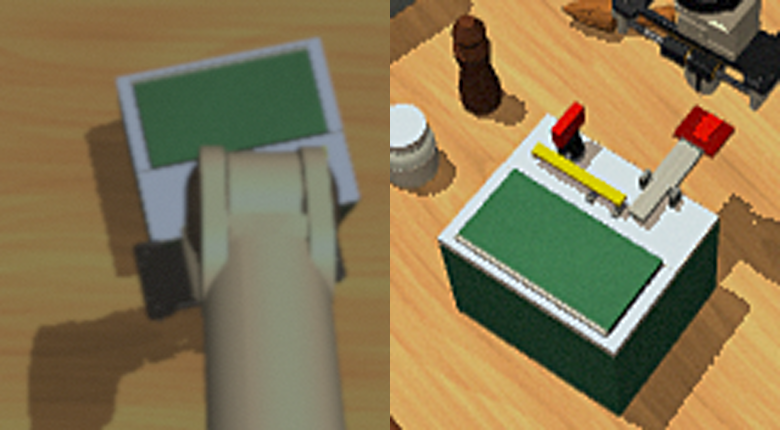

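In this picture the knob bar is back home at (568,125), and the bolt's end at (622,205) clears the paddle tail. The flap is closed (0°), so I press the pad.

Emit:
carry_out(moves=[{"x":-0.1,"y":0,"z":2.5,"wx":0,"wy":0,"wz":0,"jaw":-1},{"x":-0.1,"y":0,"z":5,"wx":0,"wy":0,"wz":0,"jaw":-1},{"x":-0.1,"y":0,"z":6.5,"wx":0,"wy":0,"wz":0,"jaw":-1},{"x":-0.1,"y":0,"z":7.3,"wx":0,"wy":0,"wz":0,"jaw":-1},{"x":-0.1,"y":0,"z":7.7,"wx":0,"wy":0,"wz":0,"jaw":-1}])

```text
clock: 7.18
ee_pos: [0.4553, -0.0455, 0.1946]
eef_rot: [[0.972, 0.235, -0.002], [0.235, -0.972, 0.001], [-0.002, -0.001, -1.0]]
force: [1.1, -0.1, -0.3]
gripper_width: 0.009
grasp_force: 0.0
```

Emit:
carry_out(moves=[{"x":0,"y":0,"z":0.4,"wx":0,"wy":0,"wz":0,"jaw":-1},{"x":0,"y":0,"z":0.8,"wx":0,"wy":0,"wz":0,"jaw":-1},{"x":0,"y":0,"z":1.2,"wx":0,"wy":0,"wz":0,"jaw":-1},{"x":0,"y":0,"z":1.2,"wx":0,"wy":0,"wz":0,"jaw":-1},{"x":0,"y":0,"z":1.2,"wx":0,"wy":0,"wz":0,"jaw":-1}])

```text
clock: 7.6
ee_pos: [0.4566, -0.0456, 0.1843]
eef_rot: [[0.972, 0.235, 0.001], [0.235, -0.972, -0.0], [0.001, 0.001, -1.0]]
force: [-2.4, 0.9, 5.0]
gripper_width: 0.007
grasp_force: 2.2
```

```bash
cat > look.py <<'E'
from h import *
import sys
np.set_printoptions(precision=4,suppress=True)
s=r.observe(); print(s['clock'],s['ee_pos'],s['force'],s['gripper_width'])
n=sys.argv[1]; a=cam('top'); b=cam('scene'); print(*flap(a)); print(*flap(b))
f=lambda i:cv2.resize(i[:,:,::-1],(390,430),interpolation=2)
cv2.imwrite(f'pics/{n}.png',np.hstack([f(a['pixels'][110:290,230:390]),f(b['pixels'][120:260,230:360])]))
E
python3 look.py c5
```

```text
7.6 [ 0.4566 -0.0456  0.1843] [-2.3894  0.86    5.0386] 0.006807642590021559
2413 2219 -15.160758820939938 [0.2615 0.0011 0.9652] [-0.0125 -0.1012  0.1744] [0.0884 0.1016 0.2087]
1848 1488 -14.666765111392 [ 0.2532 -0.0004  0.9674] [-0.0105 -0.1031  0.1759] [0.0901 0.1019 0.2079]
```

The paddle is free and the flap follows it: 15° at z = 0.184, as my geometry predicts. I'm going on to about 0.1705.

Emit:
carry_out(moves=[{"x":0,"y":0,"z":0.4,"wx":0,"wy":0,"wz":0,"jaw":-1},{"x":0,"y":0,"z":0.8,"wx":0,"wy":0,"wz":0,"jaw":-1},{"x":0,"y":0,"z":1.2,"wx":0,"wy":0,"wz":0,"jaw":-1},{"x":0,"y":0,"z":1.4,"wx":0,"wy":0,"wz":0,"jaw":-1},{"x":0,"y":0,"z":1.4,"wx":0,"wy":0,"wz":0,"jaw":-1}])

```text
clock: 8.12
ee_pos: [0.4578, -0.0453, 0.1706]
eef_rot: [[0.972, 0.236, 0.004], [0.236, -0.972, 0.0], [0.004, 0.001, -1.0]]
force: [0.4, 0.8, 6.8]
gripper_width: 0.002
grasp_force: 3.2
```

Emit:
carry_out(moves=[{"x":0,"y":0,"z":0,"wx":0,"wy":0,"wz":0,"jaw":-1},{"x":0,"y":0,"z":0,"wx":0,"wy":0,"wz":0,"jaw":-1},{"x":0,"y":0,"z":0,"wx":0,"wy":0,"wz":0,"jaw":-1}])

```text
clock: 8.37
ee_pos: [0.4578, -0.0454, 0.1709]
eef_rot: [[0.972, 0.236, 0.004], [0.236, -0.972, -0.0], [0.004, 0.001, -1.0]]
force: [1.3, 1.0, 7.4]
gripper_width: 0.004
grasp_force: 3.2
```

```bash
python3 look.py c6
```

```text
8.3667 [ 0.4578 -0.0454  0.1709] [1.2869 0.9709 7.4167] 0.0036142176993187564
1407 1377 -44.66818879924469 [0.703  0.0034 0.7112] [ 0.0151 -0.0995  0.1756] [0.0903 0.1013 0.2535]
1806 1531 -45.25795571910638 [0.7103 0.0032 0.7039] [ 0.0176 -0.1025  0.1742] [0.0931 0.1033 0.2529]
```

View pics/c6.png

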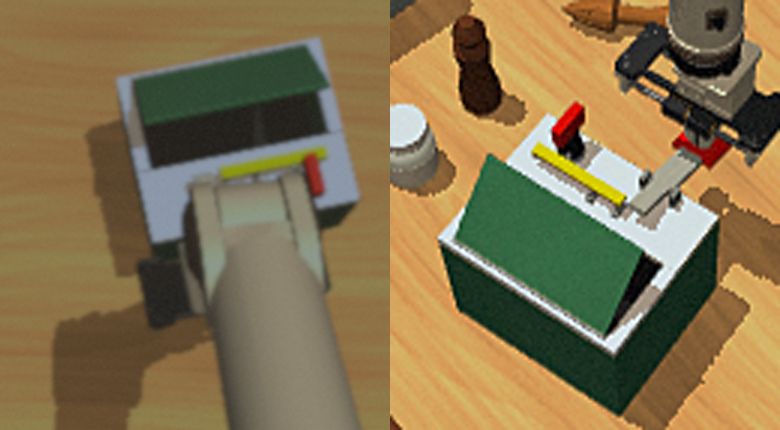

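The flap stands at 45° by both cameras. The knob is home at (568,125) and the fingers rest on the pad at (700,150). I'll hold a moment to confirm it is still, then hand in.

Emit:
carry_out(moves=[{"x":0,"y":0,"z":0,"wx":0,"wy":0,"wz":0,"jaw":-1},{"x":0,"y":0,"z":0,"wx":0,"wy":0,"wz":0,"jaw":-1},{"x":0,"y":0,"z":0,"wx":0,"wy":0,"wz":0,"jaw":-1},{"x":0,"y":0,"z":0,"wx":0,"wy":0,"wz":0,"jaw":-1},{"x":0,"y":0,"z":0,"wx":0,"wy":0,"wz":0,"jaw":-1}])

```text
clock: 8.88
ee_pos: [0.4578, -0.0453, 0.1709]
eef_rot: [[0.972, 0.236, 0.004], [0.236, -0.972, -0.0], [0.004, 0.001, -1.0]]
force: [0.7, 1.6, 6.5]
gripper_width: 0.004
grasp_force: 3.2
```

```bash
python3 - <<'E'
from h import *
s=r.observe(); f=flap(cam('scene'))[2]; print(s['clock'],s['ee_pos'],f)
if abs(abs(f)-45)<3: print(r.job_done())
E
```

```text
8.8833 [ 0.45781663 -0.04531016  0.17093475] -45.02992129303837
the job is handed in; nothing more can be done
None
```

The bin is unlocked, its knob sprang back home, and the job is handed in at about 9 s with the arm still holding the paddle down and the flap steady at about 45°.

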